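Weigh out the heavy bushing and load it against the lane stop

ROBOT

A 6-joint arm with a two-finger parallel gripper is mounted at the origin on the work surface; the furniture and walls round the work are solid. World frame = base frame: x ahead of the robot, y to its left, z up, the work surface at z = 0. Lengths are in m, angles in rad, forces in N, time in s.
With the tool pointing down it reaches from about 0.225 to 0.875 m from the base axis. Payload 3.4 kg.
Tool frame: the origin (TCP) lies between the finger pads; the fingertips stand 11 mm ahead of it and the grasp point (between the pads) lies 8 mm behind it; z points along the fingers, y is the line along which they close (so a half turn about z gives the same grasp; the last joint's range is limited). The gripper opens to 85 mm and grips with 20 to 120 N. Pads are 22 mm wide; open, the fingers measure 114 mm over their backs; the gripper's body (76 mm by 85 mm) begins 54 mm behind the grasp point. The pads swing forward as they close: fully open they stand 13 mm farther back than shut.
Start: joints at [-1.354, 0.276, 1.505, -0, 1.361, -0.121], TCP at [0.191, -0.543, 0.211] pointing down, gripper open.
Joint ranges: [-2.89, 2.89], [-0.75, 2.08], [0.22, 2.7], [-1.18, 4.32], [0.11, 2.71], [-2.7, 2.7]. Speed limits (rad/s): [2.57, 2.57, 3.14, 3.14, 3.14, 3.14].

INTERFACE

Orientations are given as a unit quaternion [w, x, y, z].
In Python, from rig import manip, imaging gives the robot as it stands. The module is installed in compiled form; this text tells all that it offers.
- The arm moves only by the tool jog_arm, never from a script. Its argument "deltas" is one flat list of numbers, 7 for each row, row after row: the turn, a rotation vector about the world's x, y, z in degrees, then the shift along the world's x, y, z in mm, then the opening, from 0 (shut) to 1 (fully open). In form: [ax, ay, az, tx, ty, tz, gripper, ax, ay, az, tx, ty, tz, gripper, ...]. A call has 1 to 20 rows; each row is the pose to reach, as a shift and turn from the pose commanded when the call began; what a row does not reach only later rows make up. A row lasts 1/10 s, in which the tool goes at most 50 mm and 8.59 degrees, less where a joint would pass 70% of its speed; a pose out of reach is approached as far as the arm can. A call with a gripper value outside its range is refused whole. The fingers move at their own pace and stop on an object; "grip_force" is the grip in N (left out, the last holds). Time passes only in rows, so rows that repeat a pose let the fingers close. It gives the time, the measured TCP pose, the force, the opening and the grip force at its end, in the units of the state.
- manip.get_state(): the state, without advancing time (a new reading comes with each control period).
- imaging.get_image(name): name is "side" or "top"; returns the picture (400x640x3 uint8, blue, green, red); there is no depth.
- imaging.calibration(name): a dict with "mtx" (3x3 intrinsics, pixels), "cam_to_world" (4x4, takes a point from camera to world coordinates). Camera axes: x right, y down, z forward; pixel columns grow to the right and rows downward; lengths in m; the calibration is good to about 2 mm. A picture is of the moment at which its call begins. calibration takes no time and is no camera call.
- manip.sign_off(): hands the job in; it is judged then, once.
The state is a dict: "clock": time; "qpos": joint angles; "qd": joint speeds; "effort": joint torques, N m; "position": TCP position; "ee_rot": TCP orientation; "contact_force": force on the tool from outside, world axes, zero at the start; "moment": the same for the moment, N m; "width": finger opening in m; "gripper_force": force on a finger pad.
Only numpy, scipy, OpenCV 4.12 (cv2) and the standard library are available. Lean on these libraries where they do the work, as an engineer would, in place of code of your own. Each camera call takes 0.05 s, during which the arm holds its last target. There are 200 camera calls.

TASK

One of the two look-alike bushings is heavier than the brass weight on the balance and one is lighter: first set either one gently on the empty pan, let go, and see from the beam which is which. Slide the heavy one along the blue-walled lane and press it against the rubber stop plate until the spring gives a few millimetres, without ramming the plate to its end, and let go of it there, upright and still touching the plate. Never put the light one into the lane: it must finish standing on the pan, let go, with the brass weight still down; do not shift the glass jar.

Things in the scene. Friction and masses are not known exactly. Their poses are not given: they have to be found in the camera images.
- bushing_p_mid (a point): dark-steel flanged bushing, upright: body 40 mm diameter, foot flange 44 mm diameter and 8 mm high, 60 mm tall. This point is its centre, 30 mm above its foot. Looks just like the other; one of the two weighs about 0.42 kg, the other (cored) about 0.2 kg, and neither name nor starting place tells which
- bushing_q_mid (a point): dark-steel flanged bushing, upright: body 40 mm diameter, foot flange 44 mm diameter and 8 mm high, 60 mm tall. This point is its centre, 30 mm above its foot. Looks just like the other; one of the two weighs about 0.42 kg, the other (cored) about 0.2 kg, and neither name nor starting place tells which
- balance: green rocker balance with white dial, base 80 x 120 x 12 mm, fixed, 140 mm tall. Origin under the centre of its base, z up; the beam lies along its y, pivot 52 mm above the bench; the empty steel pan is at +y, the pan with the brass weight (0.3 kg, fixed in it) at -y
- pan (a point): point on the beam 30 mm above the middle of the empty pan's floor: where the centre of a bushing standing there would be. Pan: round dish, 60 mm inside diameter, rim 6 mm above its floor; the floor is 60 mm above the bench with the beam level, about 10 mm higher when the pan is empty, 10 mm lower when weighed down
- beam (a joint): tilt of the beam, rad: 0 level, -0.12 brass weight down (pan empty or holding something lighter than the weight), +0.12 pan down (holding something heavier); the pan yields when pushed down and takes up to about a second to swing
- lane: lane with blue side walls on an aluminium floor plate, 220 mm long, fixed. Origin under its centre on the bench; x along the lane from the open mouth (x = -110 mm) to the stop, z up. Floor plate 4 mm thick; walls 16 mm high above the bench, 52 mm apart inside, open above. The stop block is clamped at an unmeasured place: plate face between x = 0 and +55 mm
- lane_start (a point): where the centre of a bushing is when it stands on the lane's floor near the mouth (x = -70 mm, 34 mm above the bench): set down from above here it is clear of the stop, and can be slid on along the lane's +x until it meets the stop plate
- stop_plate (a joint): how far the rubber stop plate (46 mm wide, top 29 mm above the bench, in front of the grey block across the lane) is pushed in along the lane's +x, m: 0 free, hard end 0.009. Spring about 1.5 N per mm with some damping: 3 N at 2 mm, 9 N at 6 mm. The reading is noisy, so go by felt force: 4 to 6 N is right
- glass_jar: glass jar with red lid, 66 mm diameter, 96 mm tall; a bystander, loose. Origin under its centre
There are look-alikes about, which are no part of the job. Leave any turquoise look-alike of the part that bears bushing_p_mid alone.

How it is judged:
By the outcome, as a careful person would: the job done as asked, in the order asked, and still so for the second after the job is handed in, with the robot touching nothing.
It also fails if it takes over 72 s, if anything falls off the work surface, if the arm or the gripper's body presses on something with over 40 N, if the wrist force passes 120 N, or if a joint passes its speed limit or range.

## Working session

There is one attempt and no reset: what is moved stays moved. The work goes in short steps, Python scripts to look and compute and a tool call to move; the robot and the scene stay as the last step left them, time stands still between calls to the robot, and variables do not carry over. Pictures are saved under pics/ and viewed, at most 10 in all, crops included, and the job is handed in when it is done.

Besides the shell and the picture viewer there is one more tool, called as name(argument=value, ...) on one line, values as JSON. jog_arm: Moves the arm, as the interface text tells. Its arguments: {"type":"object","properties":{"deltas":{"type":"array"},"grip_force":{"type":"number"}},"required":["deltas"]}

```bash
mkdir -p pics
cat > h.py <<'E'
import numpy as np, cv2
from rig import manip, imaging
def snap(n,f,crop=None,s=1):
    im=imaging.get_image(n)
    cv2.imwrite('pics/raw_'+f,im)
    if crop: x0,y0,x1,y1=crop; im=im[y0:y1,x0:x1]
    cv2.imwrite('pics/'+f,cv2.resize(im,None,fx=s,fy=s,interpolation=cv2.INTER_CUBIC))
def ray(n,u,v,z):
    c=imaging.calibration(n);T=np.array(c['cam_to_world']);d=T[:3,:3]@np.linalg.solve(np.array(c['mtx']),[u,v,1]);o=T[:3,3]
    return o+d*(z-o[2])/d[2]
def proj(n,p):
    c=imaging.calibration(n);T=np.array(c['cam_to_world']);q=np.array(c['mtx'])@(T[:3,:3].T@(np.array(p)-T[:3,3]));return q[:2]/q[2]
E
python3 - <<'E'
from h import *
snap('top','t1.png',None,1.25);snap('side','s1.png',None,1.25)
for n in('top','side'):
    c=imaging.calibration(n);print(np.round(c['mtx'],1).tolist(),np.round(c['cam_to_world'],3).tolist())
print(manip.get_state())
E
```

```text
[[510.5, 0.0, 315.2], [0.0, 510.5, 201.2], [0.0, 0.0, 1.0]] [[0.013, -0.977, 0.214, 0.282], [-1.0, -0.013, -0.001, 0.151], [0.004, -0.214, -0.977, 1.169], [0.0, 0.0, 0.0, 1.0]]
[[471.0, 0.0, 315.2], [0.0, 471.0, 203.9], [0.0, 0.0, 1.0]] [[1.0, 0.006, -0.005, 0.534], [0.007, -0.535, 0.845, -0.646], [0.003, -0.845, -0.535, 0.584], [0.0, 0.0, 0.0, 1.0]]
{'clock': 0.1, 'qpos': array([-1.35400806e+00,  2.76531459e-01,  1.50601441e+00, -1.94690740e-06,
        1.36072458e+00, -1.20992518e-01]), 'qd': array([ 0.00095022, -0.00236221, -0.00361186,  0.00023857, -0.00103612,
       -0.00036103]), 'effort': array([ 1.53405439e-03, -4.17700624e+01, -2.46404868e+01, -8.93569745e-05,
        5.81594548e-03, -9.05151921e-06]), 'position': array([ 0.19043785, -0.54200007,  0.21022329]), 'ee_rot': array([-8.37887905e-04,  9.85771505e-01,  1.68088773e-01, -4.11167437e-05]), 'contact_force': array([ 0.39639206, -0.53315592, -0.20453158]), 'moment': array([0.01431383, 0.00748232, 0.01666472]), 'gripper_force': 0.0, 'width': 0.08509659107632181}
```

View pics/t1.png

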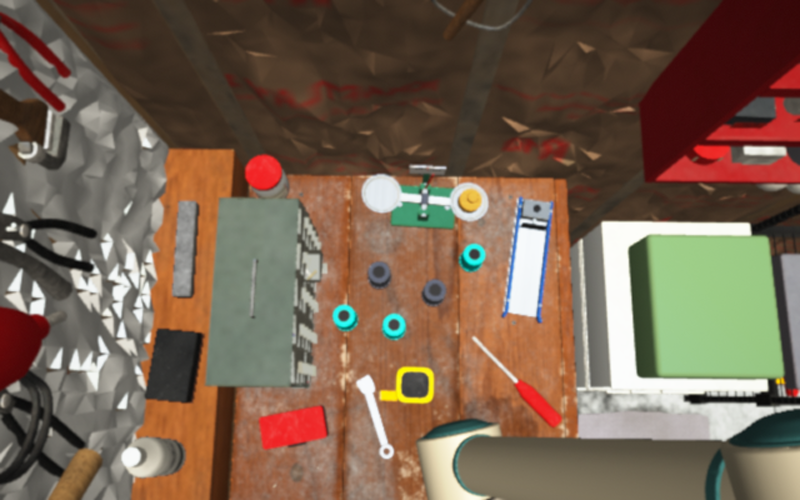

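View pics/s1.png

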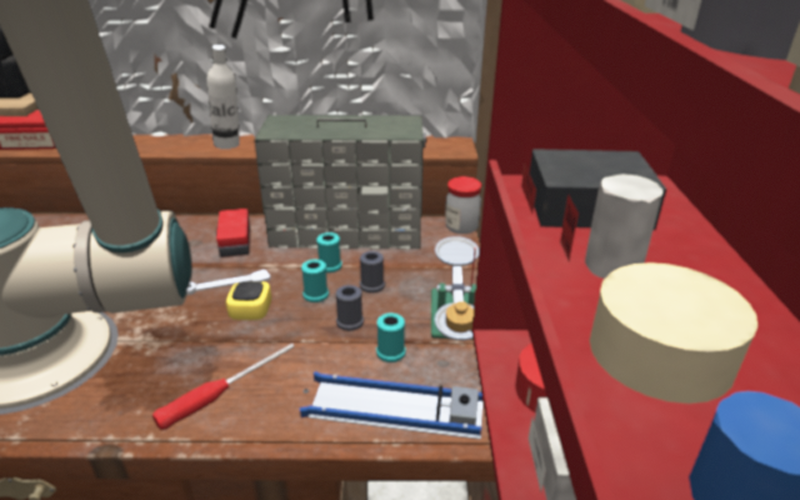

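The top view shows dark bushings at (378,273) and (433,291). Turquoise look-alikes are at (344,317), (393,326) and (473,257). The candidates are the two dark ones, not the turquoise. Next I'll check them in a close crop.

Run:
```python
from h import *
im=cv2.imread('pics/raw_t1.png')
cv2.imwrite('pics/t1c.png',cv2.resize(im[130:270,270:450],None,fx=4.2,fy=4.2,interpolation=cv2.INTER_CUBIC))
```

```text
(no output)
```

View pics/t1c.png

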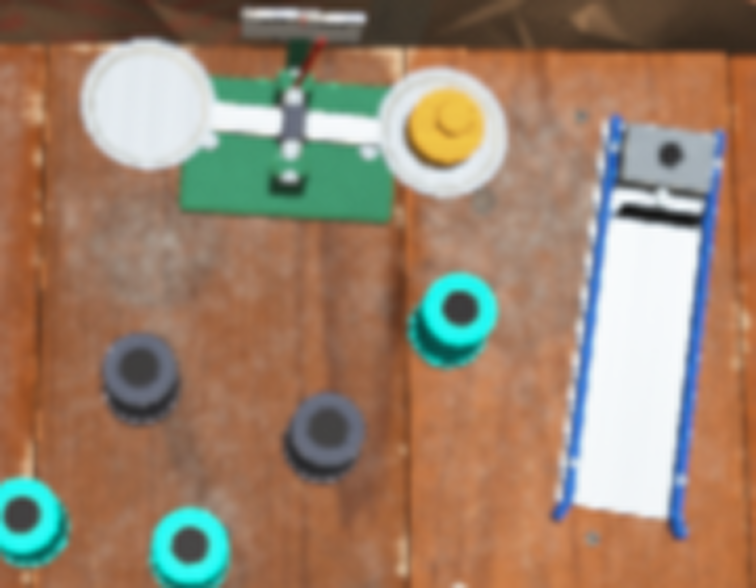

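The crop confirms both dark-steel bushings (140,368) and (327,430). The pan centre is at (147,104), the lane mouth runs (572,505)–(672,520), and the black stop plate is at (657,213).

Run:
```python
from h import *
for k,u,v,z in [('A',140,368,.06),('B',327,430,.06),('turqR',460,308,.06),('turqL',22,515,.06),('turqM',190,545,.06),('pan',147,104,.074),('brass',444,132,.054),('wLn',563,505,.016),('wRn',680,525,.016),('wLf',616,118,.016),('wRf',719,135,.016),('fLn',572,505,.004),('fRn',672,520,.004),('plate',657,220,.029),('baseNL',181,210,.012),('baseNR',391,220,.012),('dial',304,20,.14)]:
    print(k,np.round(ray('top',270+u/4.2,130+v/4.2,z)*1000,0)[:2])
# side check
for k,u,v,z in [('A',372,256,.06),('B',349,292,.06),('pan',457,247,.074)]:
    print(k,np.round(ray('side',u/1.25,v/1.25,z)*1000,0)[:2])
```

```text
A [488. 175.]
B [456.  77.]
turqR [522.   7.]
turqL [409. 235.]
turqM [395. 148.]
pan [628. 174.]
brass [621.  13.]
wLn [424. -53.]
wRn [ 414. -116.]
wLf [642. -88.]
wRf [ 633. -146.]
fLn [425. -60.]
fRn [ 418. -114.]
plate [ 580. -106.]
baseNL [586. 155.]
baseNR [582.  38.]
dial [653.  94.]
A [493. 177.]
B [462.  75.]
pan [633. 184.]
```

jog_arm(deltas=[0, 0, -19.3, 298, 719, 0, 1, 0, 0, -19.3, 298, 719, 0, 1, 0, 0, -19.3, 298, 719, 0, 1, 0, 0, -19.3, 298, 719, 0, 1, 0, 0, -19.3, 298, 719, 0, 1, 0, 0, -19.3, 298, 719, 0, 1, 0, 0, -19.3, 298, 719, 0, 1, 0, 0, -19.3, 298, 719, 0, 1, 0, 0, -19.3, 298, 719, 0, 1, 0, 0, -19.3, 298, 719, 0, 1, 0, 0, -19.3, 298, 719, 0, 1, 0, 0, -19.3, 298, 719, 0, 1, 0, 0, -19.3, 298, 719, 0, 1, 0, 0, -19.3, 298, 719, 0, 1, 0, 0, -19.3, 298, 719, 0, 1, 0, 0, -19.3, 298, 719, -80, 1, 0, 0, -19.3, 298, 719, -80, 1, 0, 0, -19.3, 298, 719, -80, 1, 0, 0, -19.3, 298, 719, -80, 1, 0, 0, -19.3, 298, 719, -80, 1], grip_force=40)

```text
clock: 2.1
position: [0.4897, 0.176, 0.1328]
ee_rot: [-0.0, 1.0, 0.0, 0.001]
contact_force: [-0.5, 0.0, -0.2]
width: 0.0852
gripper_force: 0.0
```

Run:
```python
from h import *
snap('side','s2.png',(220,150,420,300),4)
s=manip.get_state();print(s['clock'],s['position'],s['ee_rot'],s['qpos'])
p=s['position'].copy();p[2]=.06
print('tcp-down proj crop', (proj('side',p)-[220,150])*4)
```

```text
2.15 [0.48981763 0.17594795 0.13309861] [-2.20248034e-04  9.99998325e-01  4.03438078e-06  1.81693902e-03] [ 2.11362629e-01  2.50198079e-01  1.74655253e+00 -3.64799921e-04
  1.14119664e+00  1.78230222e+00]
tcp-down proj crop [304.85543506 220.15880838]
```

View pics/s2.png

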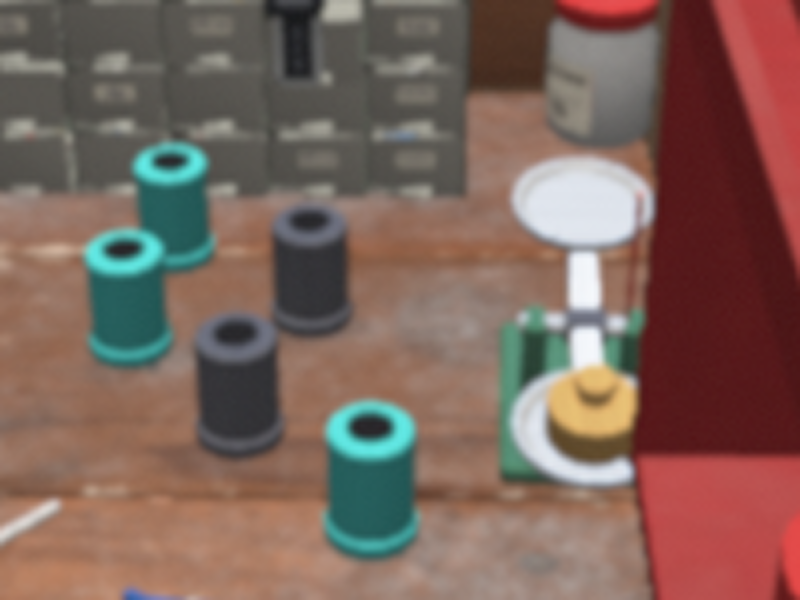

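The dark bushing sits 5 px right of my TCP projection at (310,222), so x needs +2 mm. I'll descend, grip and lift.

jog_arm(deltas=[0, 0, 0, 2, 0, -45, 1, 0, 0, 0, 2, 0, -80, 1, 0, 0, 0, 2, 0, -94, 1, 0, 0, 0, 2, 0, -94, 1, 0, 0, 0, 2, 0, -94, 0, 0, 0, 0, 2, 0, -94, 0, 0, 0, 0, 2, 0, -94, 0, 0, 0, 0, 2, 0, -94, 0, 0, 0, 0, 2, 0, -94, 0, 0, 0, 0, 2, 0, -94, 0, 0, 0, 0, 2, 0, -94, 0, 0, 0, 0, 2, 0, -94, 0, 0, 0, 0, 2, 0, -80, 0, 0, 0, 0, 2, 0, -60, 0, 0, 0, 0, 2, 0, -60, 0, 0, 0, 0, 2, 0, -60, 0, 0, 0, 0, 2, 0, -60, 0, 0, 0, 0, 2, 0, -60, 0])

```text
clock: 3.95
position: [0.4898, 0.1764, 0.0701]
ee_rot: [0.0, 1.0, 0.001, -0.001]
contact_force: [0.3, -0.2, 0.1]
width: -0.0003
gripper_force: 0.0
```

Run:
```python
from h import *
s=manip.get_state();print(s['clock'],s['position'],s['contact_force'],s['moment'],s['width'],s['gripper_force'])
```

```text
3.95 [0.48978945 0.17636779 0.0700702 ] [ 0.25867304 -0.18884481  0.14423952] [ 0.00139445 -0.01491835 -0.03157265] -0.0002533434721376029 0.0
```

Run:
```python
from h import *
a=imaging.get_image('side')[150:290,220:400];b=imaging.get_image('top')[130:270,270:450]
im=np.hstack([cv2.resize(x,(400,311),interpolation=cv2.INTER_CUBIC) for x in(a,b)])
cv2.imwrite('pics/m3.png',im)
```

```text
(no output)
```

View pics/m3.png

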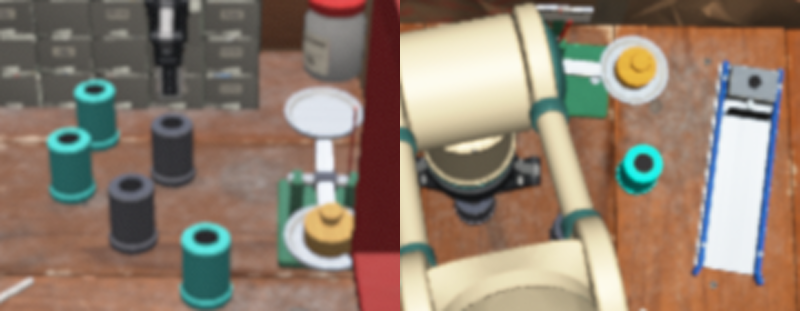

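The bushing still stands untouched. In the side view the closed fingertips (168,95) appear above its top (172,122), higher than the state suggests. I'll quantify that.

Run:
```python
from h import *
for z in(.05,.06,.07,.08,.09,.1):
    print(z,'side',((proj('side',[.49,.176,z])-[220,150])*400/180).round(0),'top',((proj('top',[.49,.176,z])-[270,130])*400/180+[400,0]).round(0))
for y in(.18,.2,.22): print(y,((proj('side',[.49,y,.059])-[220,150])*400/180).round(0))
im=imaging.get_image('side')[150:250,250:350]
cv2.imwrite('pics/s4.png',cv2.resize(im,None,fx=6,fy=6,interpolation=cv2.INTER_CUBIC))
print(manip.get_state()['width'],manip.get_state()['position'])
for z in(.05,.06,.07): print((proj('side',[.49,.176,z])-[250,150])*6)
```

```text
0.05 side [170. 131.] top [474. 194.]
0.06 side [170. 122.] top [474. 192.]
0.07 side [169. 113.] top [473. 190.]
0.08 side [169. 104.] top [473. 189.]
0.09 side [169.  95.] top [473. 187.]
0.1 side [169.  85.] top [473. 185.]
0.18 [170. 121.]
0.2 [171. 110.]
0.22 [171.  99.]
0.00026784952321310475 [0.4901182  0.17640738 0.07036766]
[278.35635387 354.47440505]
[277.81775406 330.16057176]
[277.27321279 305.57852541]
```

View pics/s4.png

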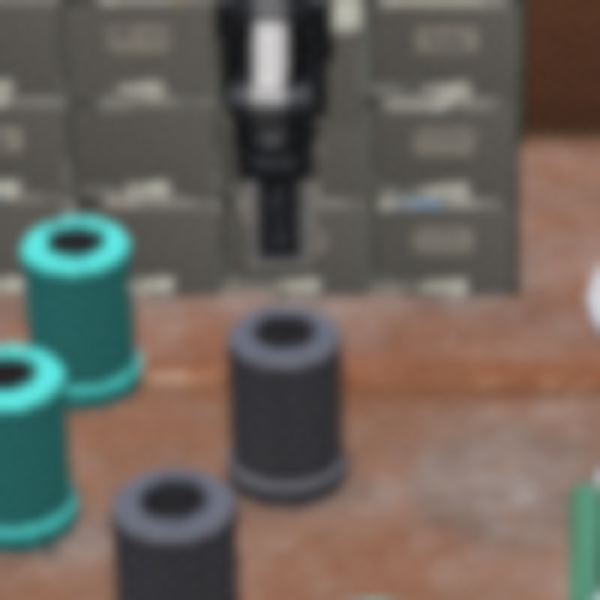

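jog_arm(deltas=[0, 0, 0, 0, 0, 20, 1, 0, 0, 0, 0, 0, 20, 1, 0, 0, 0, 0, 0, 20, 1, 0, 0, 0, 0, 0, 20, 1, 0, 0, 0, 0, 0, 20, 1, 0, 0, 0, 0, 0, 0, 1, 0, 0, 0, 0, 0, -20, 1, 0, 0, 0, 0, 0, -34, 1, 0, 0, 0, 0, 0, -34, 1, 0, 0, 0, 0, 0, -34, 1])

```text
clock: 5.1
position: [0.4904, 0.1764, 0.0368]
ee_rot: [0.0, 1.0, 0.0, -0.0]
contact_force: [0.9, 0.9, -0.1]
width: 0.0856
gripper_force: 0.0
```

Run:
```python
from h import *
a=imaging.get_image('side')[130:250,240:360];b=imaging.get_image('top')[150:270,270:390]
cv2.imwrite('pics/m5.png',np.hstack([cv2.resize(x,(400,400),interpolation=cv2.INTER_CUBIC) for x in(a,b)]))
s=manip.get_state();print(s['position'],s['contact_force'],s['width'])
for y in (.133,.176,.219):
  for z in(.026,.037,.06): print(y,z,((proj('side',[.49,y,z])-[240,130])*3.333).round(),((proj('top',[.49,y,z])-[270,150])*3.333+[400,0]).round())
```

```text
[0.49125383 0.17661775 0.03767946] [-0.09740034 -0.48367569 -0.693488  ] 0.08557746183131724
0.133 0.026 [186. 335.] [574. 232.]
0.133 0.037 [185. 320.] [575. 229.]
0.133 0.06 [185. 289.] [575. 223.]
0.176 0.026 [189. 295.] [511. 231.]
0.176 0.037 [188. 281.] [511. 228.]
0.176 0.06 [188. 250.] [510. 222.]
0.219 0.026 [191. 259.] [448. 230.]
0.219 0.037 [191. 244.] [447. 227.]
0.219 0.06 [190. 214.] [445. 221.]
```

View pics/m5.png

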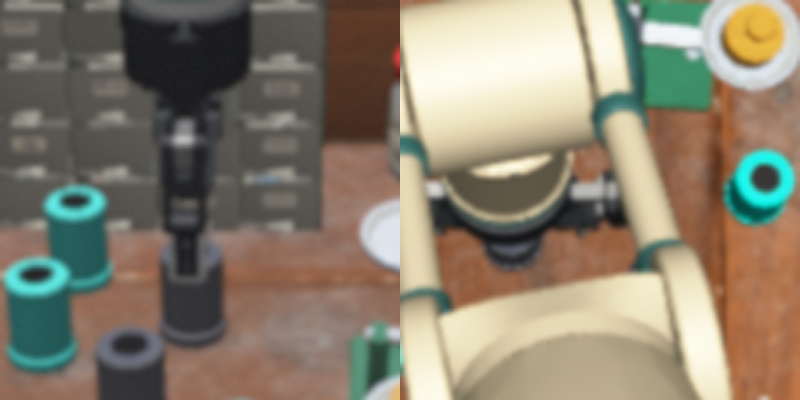

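The near fingertip (188,280) is at true z≈66 mm, about 28 mm above what the state implies, so the reported z reads low. I'll go lower in small steps while watching the force.

jog_arm(deltas=[0, 0, 0, 0, 0, -10, 1, 0, 0, 0, 0, 0, -18, 1, 0, 0, 0, 0, 0, -18, 1])

```text
clock: 5.5
position: [0.4894, 0.1762, 0.0178]
ee_rot: [0.0, 1.0, 0.0, -0.001]
contact_force: [-0.8, -0.5, -0.2]
width: 0.0855
gripper_force: 0.0
```

jog_arm(deltas=[0, 0, 0, 0, 0, -8, 1, 0, 0, 0, 0, 0, -13, 1, 0, 0, 0, 0, 0, -13, 1])

```text
clock: 5.8
position: [0.4899, 0.1763, 0.0051]
ee_rot: [0.0, 1.0, 0.0, -0.001]
contact_force: [-0.2, -0.6, 0.6]
width: 0.0856
gripper_force: 0.0
```

jog_arm(deltas=[0, 0, 0, 0, 0, 0, 0.3, 0, 0, 0, 0, 0, 0, 0.3, 0, 0, 0, 0, 0, 0, 0.3, 0, 0, 0, 0, 0, 0, 0.3, 0, 0, 0, 0, 0, 0, 0.3, 0, 0, 0, 0, 0, 0, 0.3, 0, 0, 0, 0, 0, 0, 0.3])

```text
clock: 6.5
position: [0.4908, 0.1766, 0.0065]
ee_rot: [-0.0, 1.0, 0.0, 0.0]
contact_force: [-0.5, 1.2, 6.0]
width: 0.0391
gripper_force: 40.5
```

jog_arm(deltas=[0, 0, 0, 0, 0, 10, 0.3, 0, 0, 0, 0, 0, 30, 0.3, 0, 0, 0, 0, 0, 60, 0.3, 0, 0, 0, 0, 0, 60, 0.3, 0, 0, 0, 0, 0, 60, 0.3, 0, 0, 0, 0, 0, 60, 0.3, 0, 0, 0, 0, 0, 60, 0.3, 0, 0, 0, 0, 0, 60, 0.3])

```text
clock: 7.3
position: [0.4897, 0.1763, 0.0649]
ee_rot: [0.0, 1.0, 0.0, -0.001]
contact_force: [-0.2, 0.8, -3.2]
width: 0.0386
gripper_force: 41.2
```

Run:
```python
from h import *
F=[];
for i in range(3):
    imaging.get_image('side'); s=manip.get_state();F.append(s['contact_force'])
print(np.round(F,1),s['position'],s['width'],s['gripper_force'])
a=imaging.get_image('side')[130:250,240:360];b=imaging.get_image('top')[150:270,270:390]
cv2.imwrite('pics/m6.png',np.hstack([cv2.resize(x,(400,400),interpolation=cv2.INTER_CUBIC) for x in(a,b)]))
for z in (.05,.07,.09,.11): print(((proj('side',[.49,.176,z])-[240,130])*3.333).round())
```

```text
[[ 0.2 -0.7 -3.3]
 [-0.1  0.3 -3.6]
 [-0.2 -1.2 -3.7]] [0.49027429 0.17638677 0.06548599] 0.03886807528058399 41.18347458250355
[188. 264.]
[187. 236.]
[187. 209.]
[186. 180.]
```

View pics/m6.png

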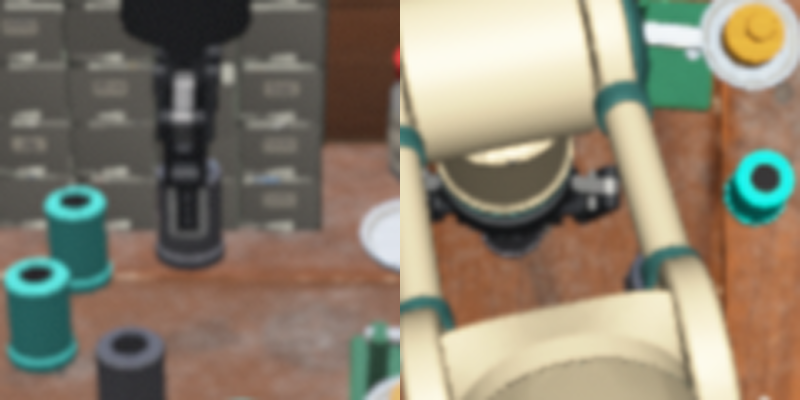

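The bushing is held upright. The lifted weight is about 3.5 N, so this is probably the heavy one. I'll put it back, then weigh the other one first so it can stay on the pan.

jog_arm(deltas=[0, 0, 0, 0, 0, -30, 0.3, 0, 0, 0, 0, 0, -52, 0.3, 0, 0, 0, 0, 0, -58, 0.3, 0, 0, 0, 0, 0, -59, 0.3, 0, 0, 0, 0, 0, -59, 0.3, 0, 0, 0, 0, 0, -59, 1, 0, 0, 0, 0, 0, -59, 1, 0, 0, 0, 0, 0, -59, 1, 0, 0, 0, 0, 0, -59, 1, 0, 0, 0, 0, 0, -59, 1, 0, 0, 0, 0, 0, -20, 1, 0, 0, 0, 0, 0, 30, 1, 0, 0, 0, 0, 0, 60, 1, 0, 0, 0, -32, -100, 60, 1, 0, 0, 0, -32, -100, 60, 1, 0, 0, 0, -32, -100, 60, 1, 0, 0, 0, -32, -100, 60, 1])

```text
clock: 9.25
position: [0.4583, 0.0755, 0.1263]
ee_rot: [-0.0, 1.0, -0.001, 0.0]
contact_force: [-0.1, 0.3, -0.2]
width: 0.0855
gripper_force: 0.0
```

jog_arm(deltas=[0, 0, 0, 0, 0, -50, 1, 0, 0, 0, 0, 0, -90, 1, 0, 0, 0, 0, 0, -110, 1, 0, 0, 0, 0, 0, -119, 1, 0, 0, 0, 0, 0, -119, 1, 0, 0, 0, 0, 0, -119, 0.3, 0, 0, 0, 0, 0, -119, 0.3, 0, 0, 0, 0, 0, -119, 0.3, 0, 0, 0, 0, 0, -119, 0.3, 0, 0, 0, 0, 0, -119, 0.3, 0, 0, 0, 0, 0, -119, 0.3, 0, 0, 0, 0, 0, -119, 0.3])

```text
clock: 10.45
position: [0.4596, 0.0766, 0.0083]
ee_rot: [-0.0, 1.0, 0.0, 0.001]
contact_force: [-0.7, 0.9, 6.6]
width: 0.039
gripper_force: 40.1
```

jog_arm(deltas=[0, 0, 0, 0, 0, 10, 0.3, 0, 0, 0, 0, 0, 40, 0.3, 0, 0, 0, 0, 0, 80, 0.3, 0, 0, 0, 0, 0, 110, 0.3, 0, 0, 0, 0, 0, 110, 0.3, 0, 0, 0, 0, 0, 110, 0.3, 0, 0, 0, 0, 0, 110, 0.3])

```text
clock: 11.15
position: [0.4571, 0.0764, 0.116]
ee_rot: [0.0, 1.0, 0.0, -0.001]
contact_force: [-0.1, -0.3, -1.9]
width: 0.0384
gripper_force: 40.8
```

Run:
```python
from h import *
F=[];
for i in range(4):
    a=imaging.get_image('side'); s=manip.get_state();F.append(s['contact_force'][2])
print(np.round(F,1),s['position'],s['width'],s['gripper_force'],s['clock'])
```

```text
[-1.6 -2.6 -1.6 -0.6] [0.45764211 0.07643275 0.11583005] 0.038803577605531804 40.77610752079636 11.35
```

jog_arm(deltas=[0, 0, 0, 20, 98, 20, 0.3, 0, 0, 0, 20, 98, 20, 0.3, 0, 0, 0, 60, 98, 20, 0.3, 0, 0, 0, 100, 98, 20, 0.3, 0, 0, 0, 130, 98, 20, 0.3, 0, 0, 0, 150, 98, 20, 0.3, 0, 0, 0, 160, 98, 20, 0.3, 0, 0, 0, 170, 98, 20, 0.3, 0, 0, 0, 170, 98, 20, 0.3, 0, 0, 0, 170, 98, 20, 0.3])

```text
clock: 12.35
position: [0.6275, 0.1744, 0.1368]
ee_rot: [0.0, 1.0, 0.0, -0.001]
contact_force: [-0.9, 0.1, -1.8]
width: 0.0384
gripper_force: 41.1
```

Run:
```python
from h import *
print(ray('top',270+100/4.2,130+45/4.2,0))
s=manip.get_state();print(s['position'],s['contact_force'])
a=imaging.get_image('side')[120:240,300:420];b=imaging.get_image('top')[120:240,270:390]
cv2.imwrite('pics/m7.png',np.hstack([cv2.resize(x,(400,400),interpolation=cv2.INTER_CUBIC) for x in(a,b)]))
for p in([.63,.175,.07],[.63,.175,.13],[.63,.153,.13]): print(p,((proj('side',p)-[300,120])*3.333).round())
```

```text
[0.68650278 0.20297159 0.        ]
[0.62747569 0.17441973 0.13677652] [-0.92770382  0.10455975 -1.84175243]
[0.63, 0.175, 0.07] [214. 272.]
[0.63, 0.175, 0.13] [220. 187.]
[0.63, 0.153, 0.13] [223. 205.]
```

View pics/m7.png

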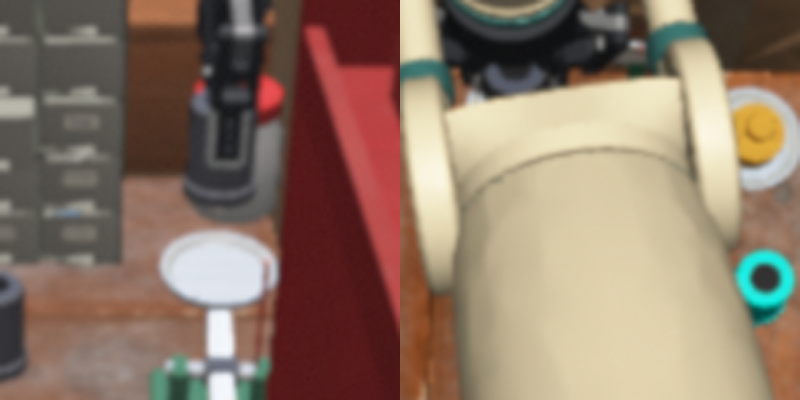

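The pan centre is at (218,268) and the bushing foot centre about (220,190), so I'll shift +3 mm in x and +2 mm in y, then lower.

jog_arm(deltas=[0, 0, 0, 3, 2, -25, 0.3, 0, 0, 0, 3, 2, -40, 0.3, 0, 0, 0, 3, 2, -48, 0.3, 0, 0, 0, 3, 2, -52, 0.3, 0, 0, 0, 3, 2, -55, 0.3, 0, 0, 0, 3, 2, -58, 0.3, 0, 0, 0, 3, 2, -58, 0.3, 0, 0, 0, 3, 2, -58, 0.3])

```text
clock: 13.25
position: [0.6321, 0.1766, 0.08]
ee_rot: [-0.0, 1.0, 0.0, 0.001]
contact_force: [-1.0, -0.2, 1.3]
width: 0.0391
gripper_force: 41.4
```

jog_arm(deltas=[0, 0, 0, 0, 0, -2, 0.3, 0, 0, 0, 0, 0, -4, 0.3, 0, 0, 0, 0, 0, -6, 0.3, 0, 0, 0, 0, 0, -6, 0.3, 0, 0, 0, 0, 0, -6, 0.3])

```text
clock: 13.75
position: [0.6317, 0.1765, 0.0729]
ee_rot: [0.0, 1.0, 0.0, 0.0]
contact_force: [0.7, 1.0, 0.3]
width: 0.0387
gripper_force: 41.4
```

jog_arm(deltas=[0, 0, 0, 0, 0, 0, 0.5, 0, 0, 0, 0, 0, 0, 0.6, 0, 0, 0, 0, 0, 0, 0.65, 0, 0, 0, 0, 0, 0, 0.65, 0, 0, 0, 0, 0, 0, 0.65, 0, 0, 0, 0, 0, 0, 0.65, 0, 0, 0, 0, 0, 20, 0.65, 0, 0, 0, 0, 0, 45, 0.65, 0, 0, 0, 0, 0, 80, 0.65, 0, 0, 0, 0, 0, 110, 0.65, 0, 0, 0, -60, 0, 110, 0.65, 0, 0, 0, -120, -10, 110, 0.65, 0, 0, 0, -140, -10, 110, 0.65, 0, 0, 0, -140, -10, 110, 1, 0, 0, 0, -140, -10, 110, 1])

```text
clock: 15.25
position: [0.4912, 0.1665, 0.1837]
ee_rot: [-0.0, 1.0, 0.001, 0.001]
contact_force: [1.1, 0.5, -0.7]
width: 0.0818
gripper_force: 0.0
```

Run:
```python
from h import *
s=manip.get_state();print(s['position'],s['clock'],s['width'])
a=imaging.get_image('side')[140:290,260:410];b=imaging.get_image('top')[130:280,290:440]
cv2.imwrite('pics/m8.png',np.hstack([cv2.resize(x,(400,400),interpolation=cv2.INTER_CUBIC) for x in(a,b)]))
```

```text
[0.49120097 0.16654993 0.18373159] 15.25 0.08183009615908694
```

View pics/m8.png

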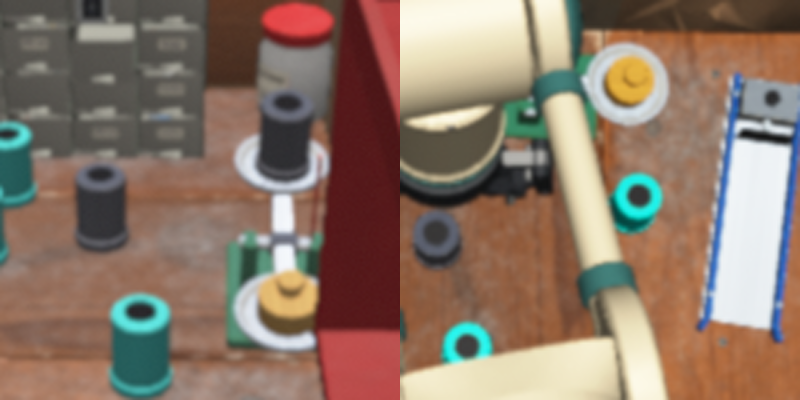

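The light bushing stands on the pan with the brass weight still down, and the heavy one is still in place at side (101,175). I'll pick it up and measure the lane numerically.

jog_arm(deltas=[0, 0, 0, 0, 9, -50, 1, 0, 0, 0, 0, 9, -100, 1, 0, 0, 0, 0, 9, -140, 1, 0, 0, 0, 0, 9, -165, 1, 0, 0, 0, 0, 9, -176, 1, 0, 0, 0, 0, 9, -176, 1, 0, 0, 0, 0, 9, -176, 0.3, 0, 0, 0, 0, 9, -176, 0.3, 0, 0, 0, 0, 9, -176, 0.3, 0, 0, 0, 0, 9, -176, 0.3, 0, 0, 0, 0, 9, -176, 0.3, 0, 0, 0, 0, 9, -176, 0.3, 0, 0, 0, 0, 9, -176, 0.3, 0, 0, 0, 0, 9, -165, 0.3, 0, 0, 0, 0, 9, -130, 0.3, 0, 0, 0, 0, 9, -80, 0.3, 0, 0, 0, 0, 9, -80, 0.3, 0, 0, 0, 0, 9, -80, 0.3])

```text
clock: 17.15
position: [0.4918, 0.1755, 0.1042]
ee_rot: [-0.0, 1.0, 0.001, 0.001]
contact_force: [0.0, 0.9, -4.9]
width: 0.0388
gripper_force: 41.8
```

Run:
```python
from h import *
s=manip.get_state();print(s['position'],s['clock'],s['width'],s['contact_force'])
im=cv2.imread('pics/raw_t1.png').astype(int);B,G,R=im[...,0],im[...,1],im[...,2]
L=[];Rr=[];Ri=[]
for v in range(160,254,6):
    # blue = B dominant
    m=(B[v]-R[v]>60)&(np.arange(640)>390)&(np.arange(640)<450)
    u=np.where(m)[0]; g=np.split(u,np.where(np.diff(u)>3)[0]+1)
    g=[x for x in g if len(x)]
    if len(g)<2: print(v,[list(x) for x in g]);continue
    a,b=g[0],g[-1]
    P=lambda u,z: ray('top',u,v,z)[:2]*1000
    l0,l1,r0,r1=P(a[0]-.5,.016),P(a[-1]+.5,.016),P(b[0]-.5,.004),P(b[-1]+.5,.016)
    print(v,l0.round(1),l1.round(1),r0.round(1),r1.round(1),len(a),len(b))
```

```text
[0.49179144 0.17549973 0.1042143 ] 17.15 0.03880368099905839 [ 0.04124079  0.91576436 -4.89825813]
160 [[np.int64(415), np.int64(416), np.int64(417)]]
166 [622.5 -82.5] [622.6 -87.2] [ 626.8 -144.3] [ 623.4 -145.9] 2 2
172 [607.8 -79.7] [607.9 -86.7] [ 612.  -141.3] [ 608.7 -143. ] 3 2
178 [593.3 -77. ] [593.3 -81.6] [ 597.3 -138.4] [ 594.1 -140.1] 2 2
184 [578.8 -74.2] [578.9 -81.2] [ 582.7 -135.5] [ 579.7 -139.5] 3 3
190 [564.4 -71.5] [564.4 -78.5] [ 568.1 -134.9] [ 565.2 -136.6] 3 2
196 [550.  -71.1] [550.1 -75.7] [ 553.6 -132. ] [ 550.9 -133.7] 2 2
202 [535.8 -68.4] [535.8 -73. ] [ 539.2 -129.1] [ 536.6 -133.2] 2 3
208 [521.6 -65.7] [521.7 -72.6] [ 524.8 -126.3] [ 522.4 -130.3] 3 3
214 [507.4 -63. ] [507.5 -69.9] [ 510.6 -125.7] [ 508.3 -127.5] 3 2
220 [493.4 -62.7] [493.5 -67.3] [ 496.4 -122.9] [ 494.3 -127. ] 2 3
226 [479.4 -60. ] [479.5 -64.6] [ 482.3 -120.1] [ 480.3 -124.1] 2 3
232 [465.5 -57.4] [465.6 -64.2] [ 468.2 -119.5] [ 466.4 -121.3] 3 2
238 [451.7 -54.7] [451.8 -61.6] [ 454.2 -116.7] [ 452.6 -120.8] 3 3
244 [437.9 -54.4] [438.  -58.9] [ 440.4 -116.2] [ 438.8 -115.8] 2 1
250 [424.2 -49.5] [424.3 -54.1] [ 426.5 -113.5] [ 425.1 -115.3] 2 2
```

jog_arm(deltas=[0, 0, -8.9, -32, -265, 10, 0.3, 0, 0, -8.9, -32, -265, 10, 0.3, 0, 0, -8.9, -32, -265, 10, 0.3, 0, 0, -8.9, -32, -265, 10, 0.3, 0, 0, -8.9, -32, -265, 10, 0.3, 0, 0, -8.9, -32, -265, 10, 0.3, 0, 0, -8.9, -32, -265, 10, 0.3, 0, 0, -8.9, -32, -265, 10, 0.3, 0, 0, -8.9, -32, -265, 10, 0.3, 0, 0, -8.9, -32, -265, -30, 0.3, 0, 0, -8.9, -32, -265, -60, 0.3, 0, 0, -8.9, -32, -265, -60, 0.3, 0, 0, -8.9, -32, -265, -60, 0.3])

```text
clock: 18.45
position: [0.4594, -0.0884, 0.0429]
ee_rot: [-0.0, 0.997, -0.076, -0.001]
contact_force: [0.3, -0.5, -4.1]
width: 0.0386
gripper_force: 42.5
```

Run:
```python
from h import *
s=manip.get_state();print(s['position'],s['ee_rot'],s['clock'],s['width'],s['contact_force'])
a=imaging.get_image('side')
# dark bushing columns/rows near lane: print expected flange position and dark extents
p0=proj('side',[.460,-.0896,.036]);p1=proj('side',[.460,-.0896,.096]);print(p0,p1)
im=a.astype(int)
u0,v0=p0.astype(int)
cv2.imwrite('pics/raw_l.png',a)
for v in range(v0-30,v0+22,3): print(v,''.join('%4d'%im[v,u].mean() for u in range(u0-26,u0+27,2)))
```

```text
[ 0.4594317  -0.08843725  0.04293532] [-2.32637133e-04  9.97086439e-01 -7.62763749e-02 -7.02350691e-04] 18.45 0.03856101396899704 [ 0.29501466 -0.50104478 -4.07995721]
[271.31838659 305.32737811] [269.50059548 277.1431941 ]
275  129 113  54  26  39  48  48  43  28  26  25  28  39  38  41  88 115 111 109 117 117 119 117 116 117 119 121
278  133 133  90  27  32  54  71  63  36  24  26  26  34  37  33  71 111 114 111 122 130 134 133 134 133 129 130
281  132 131 113  48  24  34  47  46  30  24  26  25  30  37  61 106 114 104  93 128 134 132 135 138 137 134 136
284  128 127 122  81  28  35  63  62  55  46  28  26  27  35  64 105  95  62  74 119 129 131 131 134 135 138 137
287  133 134 131 113  47  34  56  62  63  62  38  24  44  65  73  56  50  47  74 125 135 138 139 141 143 140 135
290  130 132 127 123  94  73  54  40  33  35  29  25  40  88  84  52  49  47  70 125 134 133 138 143 143 143 142
293  140 138 135 131 132 128 102  71  46  38  44  30  43  94  87  53  49  48  64 119 129 129 130 135 136 139 141
296  145 142 139 137 135 136 112  75  53  31  41  31  42  87  90  55  49  48  63 123 
[... 457 characters left out ...]
86  73  67  64  59  57
311  117 135 140 135 152 233 240 191  86  77  86  92  95  95  89  79  67 109 198 241 243 242 241 238 232 223 216
314  121 128 133 134 195 241 241 241 234 197 144 119  99 115 131 178 222 239 243 243 243 244 244 244 245 245 245
317  125 124 127 154 229 240 240 240 240 241 241 241 239 241 242 242 242 242 243 243 243 244 244 244 244 245 244
320  128 128 133 200 239 240 240 240 240 240 240 240 240 240 240 241 241 241 241 241 241 242 242 242 242 242 243
323  134 138 160 230 239 239 241 241 241 241 240 241 240 240 240 240 240 240 241 241 241 241 242 242 242 242 242
326  118 116 122 129 137 147 185 211 188 191 205 213 223 230 236 237 238 240 242 242 241 241 242 241 241 242 242
```

The position agrees with the image: flange centre column about 271, and front edge row about 315. Now I'll lower it into the lane.

jog_arm(deltas=[0, 0, 0, 0, -1, -15, 0.3, 0, 0, 0, 0, -1, -20, 0.3, 0, 0, 0, 0, -1, -24, 0.3, 0, 0, 0, 0, -1, -26, 0.3, 0, 0, 0, 0, -1, -26, 0.3])

```text
clock: 19.0
position: [0.4598, -0.0906, 0.0174]
ee_rot: [0.0, 0.997, -0.077, 0.0]
contact_force: [0.5, 0.1, -3.6]
width: 0.0391
gripper_force: 42.5
```

jog_arm(deltas=[0, 0, 0, 0, 0, -2, 0.3, 0, 0, 0, 0, 0, -4, 0.3, 0, 0, 0, 0, 0, -5, 0.3, 0, 0, 0, 0, 0, -5, 0.3, 0, 0, 0, 0, 0, -5, 0.3])

```text
clock: 19.5
position: [0.4597, -0.0906, 0.0126]
ee_rot: [0.0, 0.997, -0.077, 0.0]
contact_force: [-1.2, 1.0, 5.6]
width: 0.0389
gripper_force: 43.3
```

jog_arm(deltas=[0, 0, 0, 0, 0, 1, 0.3, 0, 0, 0, 0, 0, 1, 0.3, 0, 0, 0, 10, -1.6, 1, 0.3, 0, 0, 0, 20, -3.1, 1, 0.3, 0, 0, 0, 30, -4.7, 1, 0.3, 0, 0, 0, 40, -6.3, 1, 0.3, 0, 0, 0, 50, -7.8, 1, 0.3, 0, 0, 0, 50, -7.8, 1, 0.3, 0, 0, 0, 50, -7.8, 1, 0.3])

```text
clock: 20.4
position: [0.5095, -0.0983, 0.0127]
ee_rot: [-0.0, 0.997, -0.077, -0.0]
contact_force: [0.2, 0.5, -2.5]
width: 0.0391
gripper_force: 42.6
```

jog_arm(deltas=[0, 0, 0, 8, -1.3, 0, 0.3, 0, 0, 0, 16, -2.5, 0, 0.3, 0, 0, 0, 24, -3.8, 0, 0.3, 0, 0, 0, 32, -5, 0, 0.3, 0, 0, 0, 36, -5.6, 0, 0.3, 0, 0, 0, 36, -5.6, 0, 0.3, 0, 0, 0, 36, -5.6, 0, 0.3])

```text
clock: 21.1
position: [0.5452, -0.1038, 0.0128]
ee_rot: [-0.0, 0.997, -0.077, -0.001]
contact_force: [-0.3, 0.2, -3.8]
width: 0.039
gripper_force: 42.5
```

jog_arm(deltas=[0, 0, 0, 2, -0.3, 0, 0.3, 0, 0, 0, 4, -0.6, 0, 0.3, 0, 0, 0, 4, -0.6, 0, 0.3, 0, 0, 0, 4, -0.6, 0, 0.3])

```text
clock: 21.5
position: [0.5495, -0.1046, 0.0131]
ee_rot: [0.0, 0.997, -0.077, -0.0]
contact_force: [0.8, -0.6, -3.7]
width: 0.0385
gripper_force: 42.5
```

jog_arm(deltas=[0, 0, 0, 2, -0.3, -0.5, 0.3, 0, 0, 0, 4, -0.6, -0.5, 0.3, 0, 0, 0, 4, -0.6, -0.5, 0.3, 0, 0, 0, 4, -0.6, -0.5, 0.3])

```text
clock: 21.9
position: [0.5543, -0.1053, 0.0127]
ee_rot: [0.0, 0.997, -0.077, 0.001]
contact_force: [-0.0, 0.7, -1.8]
width: 0.0388
gripper_force: 42.7
```

jog_arm(deltas=[0, 0, 0, 2, -0.3, 0, 0.3, 0, 0, 0, 3, -0.5, 0, 0.3, 0, 0, 0, 3, -0.5, 0, 0.3, 0, 0, 0, 3, -0.5, 0, 0.3])

```text
clock: 22.3
position: [0.5563, -0.1056, 0.0127]
ee_rot: [0.0, 0.997, -0.077, -0.0]
contact_force: [-2.5, 0.7, 2.8]
width: 0.0387
gripper_force: 43.1
```

jog_arm(deltas=[0, 0, 0, 0.5, -0.1, 0.4, 0.3, 0, 0, 0, 1, -0.2, 0.4, 0.3, 0, 0, 0, 1, -0.2, 0.4, 0.3, 0, 0, 0, 1, -0.2, 0.4, 0.3])

```text
clock: 22.7
position: [0.5578, -0.1059, 0.0127]
ee_rot: [0.0, 0.997, -0.077, 0.0]
contact_force: [-1.0, 0.9, -1.2]
width: 0.0388
gripper_force: 42.8
```

```bash
cat > f.py <<'E'
from h import *
F=[]
for i in range(6): imaging.get_image('side'); s=manip.get_state();F.append(s['contact_force'])
print(np.mean(F,0).round(2),s['position'],s['clock'])
E
python3 f.py
```

```text
[-0.01  0.09 -3.58] [ 0.55777439 -0.10587618  0.01275338] 23.0
```

jog_arm(deltas=[0, 0, 0, 2, -0.3, 0, 0.3, 0, 0, 0, 3, -0.5, 0, 0.3, 0, 0, 0, 3, -0.5, 0, 0.3, 0, 0, 0, 3, -0.5, 0, 0.3])

```text
clock: 23.4
position: [0.5606, -0.1063, 0.0128]
ee_rot: [0.0, 0.997, -0.077, -0.0]
contact_force: [-0.4, -0.3, -3.6]
width: 0.039
gripper_force: 42.5
```

```bash
python3 f.py
```

```text
[ 0.14 -0.24 -3.84] [ 0.56053689 -0.1063378   0.01291441] 23.7
```

jog_arm(deltas=[0, 0, 0, 1.5, -0.2, -0.2, 0.3, 0, 0, 0, 2.5, -0.4, -0.2, 0.3, 0, 0, 0, 2.5, -0.4, -0.2, 0.3, 0, 0, 0, 2.5, -0.4, -0.2, 0.3])

```text
clock: 24.1
position: [0.5633, -0.1068, 0.0128]
ee_rot: [0.0, 0.997, -0.077, 0.0]
contact_force: [0.0, -0.2, -3.3]
width: 0.039
gripper_force: 42.6
```

```bash
python3 f.py
```

```text
[ 0.09  0.52 -3.79] [ 0.5630776  -0.10674776  0.01275168] 24.4
```

jog_arm(deltas=[0, 0, 0, 1.5, -0.2, 0, 0.3, 0, 0, 0, 2.5, -0.4, 0, 0.3, 0, 0, 0, 2.5, -0.4, 0, 0.3, 0, 0, 0, 2.5, -0.4, 0, 0.3])

```text
clock: 24.8
position: [0.5655, -0.1071, 0.0128]
ee_rot: [0.0, 0.997, -0.077, -0.0]
contact_force: [-0.6, 0.2, -2.2]
width: 0.0384
gripper_force: 42.7
```

```bash
python3 f.py
```

```text
[-1.09  0.2  -2.88] [ 0.56552862 -0.10709522  0.01275518] 25.1
```

jog_arm(deltas=[0, 0, 0, 1, -0.2, 0, 0.3, 0, 0, 0, 1.5, -0.2, 0, 0.3, 0, 0, 0, 1.5, -0.2, 0, 0.3, 0, 0, 0, 1.5, -0.2, 0, 0.3])

```text
clock: 25.5
position: [0.5663, -0.1072, 0.0128]
ee_rot: [-0.0, 0.997, -0.077, -0.001]
contact_force: [-3.4, 0.8, 1.7]
width: 0.0383
gripper_force: 43.0
```

```bash
python3 f.py
```

```text
[-4.44  0.51  2.1 ] [ 0.56668353 -0.10724697  0.01278245] 25.8
```

jog_arm(deltas=[0, 0, 0, 0.5, -0.1, 0.5, 0.3, 0, 0, 0, 1, -0.2, 0.5, 0.3, 0, 0, 0, 1, -0.2, 0.5, 0.3, 0, 0, 0, 1, -0.2, 0.5, 0.3])

```text
clock: 26.2
position: [0.5677, -0.1074, 0.0129]
ee_rot: [-0.0, 0.997, -0.077, -0.0]
contact_force: [-3.6, 0.5, -2.7]
width: 0.0388
gripper_force: 42.8
```

```bash
python3 f.py
```

```text
[-3.85  0.57 -3.5 ] [ 0.56794288 -0.10747037  0.01293616] 26.5
```

jog_arm(deltas=[0, 0, 0, 0.5, -0.1, 0, 0.3, 0, 0, 0, 0.9, -0.1, 0, 0.3, 0, 0, 0, 0.9, -0.1, 0, 0.3, 0, 0, 0, 0.9, -0.1, 0, 0.3])

```text
clock: 26.9
position: [0.5686, -0.1075, 0.013]
ee_rot: [-0.0, 0.997, -0.077, -0.0]
contact_force: [-4.3, 0.5, -4.4]
width: 0.0391
gripper_force: 42.6
```

```bash
python3 f.py
```

```text
[-4.34  0.75 -4.74] [ 0.56869718 -0.10757412  0.01306   ] 27.2
```

jog_arm(deltas=[0, 0, 0, 0.5, -0.1, -0.3, 0.3, 0, 0, 0, 0.5, -0.1, -0.3, 0.3, 0, 0, 0, 0.5, -0.1, -0.3, 0.3])

```text
clock: 27.5
position: [0.5692, -0.1076, 0.013]
ee_rot: [-0.0, 0.997, -0.077, -0.0]
contact_force: [-4.2, 0.0, -4.1]
width: 0.0387
gripper_force: 42.7
```

```bash
python3 f.py
```

```text
[-5.11  0.96 -3.92] [ 0.56920883 -0.10764959  0.01300012] 27.8
```

Pressed to 5.1 N. I'll ease back to about 2 N so the spring can't throw the bushing off the plate, then seat it on the floor and release.

jog_arm(deltas=[0, 0, 0, -0.8, 0.1, -0.3, 0.3, 0, 0, 0, -1.6, 0.3, -0.7, 0.3, 0, 0, 0, -1.6, 0.3, -0.7, 0.3, 0, 0, 0, -1.6, 0.3, -0.7, 0.3])

```text
clock: 28.2
position: [0.5687, -0.1076, 0.0127]
ee_rot: [0.0, 0.997, -0.077, 0.001]
contact_force: [-3.2, 1.8, -0.7]
width: 0.0388
gripper_force: 42.8
```

```bash
python3 f.py
```

```text
[-3.07  1.22  1.17] [ 0.56861035 -0.1075959   0.01271829] 28.5
```

jog_arm(deltas=[0, 0, 0, 0, 0, 0, 0.47, 0, 0, 0, 0, 0, 0, 0.5, 0, 0, 0, 0, 0, 0, 0.55, 0, 0, 0, 0, 0, 0, 0.65, 0, 0, 0, 0, 0, 0, 0.75, 0, 0, 0, 0, 0, 0, 0.75, 0, 0, 0, 0, 0, 0, 0.75])

```text
clock: 29.2
position: [0.568, -0.1075, 0.0122]
ee_rot: [0.0, 0.997, -0.077, 0.0]
contact_force: [0.5, 0.4, -0.5]
width: 0.064
gripper_force: 0.0
```

jog_arm(deltas=[0, 0, 0, 0, 0, 20, 0.75, 0, 0, 0, 0, 0, 50, 0.75, 0, 0, 0, 0, 0, 90, 0.75, 0, 0, 0, 0, 0, 130, 0.75, 0, 0, 0, -40, 10, 150, 0.75, 0, 0, 0, -80, 20, 150, 0.75, 0, 0, 0, -130, 30, 150, 0.75, 0, 0, 0, -200, 30, 150, 0.75, 0, 0, 0, -200, 30, 150, 0.75, 0, 0, 0, -200, 30, 150, 0.75, 0, 0, 0, -200, 30, 150, 0.75])

```text
clock: 30.3
position: [0.3687, -0.0777, 0.1628]
ee_rot: [0.0, 0.997, -0.077, 0.001]
contact_force: [-0.0, -1.3, -0.0]
width: 0.0639
gripper_force: 0.0
```

Run:
```python
from h import *
s=manip.get_state();print(s['position'],s['clock'],s['width'])
a=imaging.get_image('side');b=imaging.get_image('top')
for n,im in(('side',a),('top',b)):
    cv2.imwrite(f'pics/raw_end_{n}.png',im)
def pr(im,n,pts):
    im=im.astype(int).mean(2)
    for p in pts:
        q=proj(n,p);print(n,p,q.round(1))
# intensity profiles along lane axis at a few heights (mm along world x, centred line)
for n,im in(('side',a),('top',b)):
  for z,dy in((.064,0),(.034,-.02),(.0275,-.0)):
    out=[]
    for x in np.arange(.535,.6,.002):
        y=-.0903-.157*(x-.465)+dy
        q=proj(n,[x,y,z]);out.append(int(cv2.getRectSubPix(im,(1,1),tuple(map(float,q))).mean()))
    print(n,z,out)
```

```text
[ 0.36866616 -0.07774464  0.16279305] 30.3 0.06385674511300975
side 0.064 [142, 142, 139, 136, 134, 129, 121, 117, 117, 113, 90, 59, 42, 42, 42, 42, 42, 43, 42, 45, 63, 96, 115, 117, 117, 124, 135, 138, 138, 141, 141, 139, 138]
side 0.034 [247, 247, 247, 247, 241, 193, 99, 54, 53, 54, 54, 54, 52, 52, 53, 52, 53, 53, 52, 52, 51, 51, 49, 52, 61, 63, 54, 108, 195, 234, 237, 234, 221]
side 0.0275 [245, 245, 246, 247, 246, 228, 141, 63, 51, 53, 53, 53, 53, 52, 52, 52, 54, 54, 53, 53, 52, 52, 51, 51, 85, 163, 188, 118, 98, 184, 240, 246, 246]
top 0.064 [58, 46, 42, 46, 63, 86, 104, 110, 106, 90, 71, 59, 54, 52, 52, 52, 53, 52, 57, 71, 90, 105, 115, 124, 120, 96, 91, 118, 153, 170, 173, 173, 172]
top 0.034 [203, 201, 195, 188, 180, 169, 148, 121, 94, 89, 97, 106, 110, 110, 108, 104, 100, 97, 96, 98, 104, 108, 109, 107, 108, 119, 145, 152, 122, 103, 117, 146, 163]
top 0.0275 [230, 188, 128, 78, 52, 43, 40, 40, 41, 48, 66, 89, 102, 107, 106, 99, 89, 75, 66, 63, 63, 65, 74, 86, 98, 106, 115, 134, 169, 208, 210, 184, 157]
```

Run:
```python
from h import *
A=np.mean([imaging.get_image('side').astype(np.float32) for _ in range(4)],0).mean(2).astype(np.float32)
T=np.mean([imaging.get_image('top').astype(np.float32) for _ in range(4)],0).mean(2).astype(np.float32)
A0=cv2.imread('pics/raw_s1.png').mean(2).astype(np.float32);T0=cv2.imread('pics/raw_t1.png').mean(2).astype(np.float32)
S=np.array([.157,1])/np.hypot(.157,1);D=np.array([1,-.157])/np.hypot(.157,1)
C=np.array([.529,-.1004])
for n,i0,i1 in(('side',A0,A),('top',T0,T)):
  for lat in(-.021,-.019,-.016,.016,.019,.021):
    r=[]
    for im in(i0,i1):
      r.append([int(cv2.getRectSubPix(im,(1,1),tuple(map(float,proj(n,[*(C+D*x+S*lat),.029]))))[0,0]) for x in np.arange(.044,.076,.0015)])
    print(n,lat);print(r[0]);print(r[1])
```

```text
side -0.021
[242, 242, 242, 242, 242, 242, 242, 242, 237, 212, 135, 69, 99, 173, 225, 240, 241, 241, 241, 239, 229, 200]
[53, 53, 52, 52, 51, 50, 50, 54, 65, 78, 77, 58, 54, 102, 178, 228, 243, 244, 244, 243, 233, 205]
side -0.019
[242, 242, 242, 242, 241, 242, 242, 241, 234, 202, 130, 72, 102, 179, 230, 241, 241, 241, 241, 239, 228, 197]
[53, 52, 52, 52, 51, 50, 50, 51, 58, 70, 71, 59, 56, 105, 183, 233, 244, 244, 244, 242, 232, 202]
side -0.016
[243, 243, 243, 243, 243, 243, 243, 242, 232, 194, 125, 78, 104, 173, 225, 238, 238, 237, 236, 234, 221, 189]
[53, 52, 52, 51, 51, 50, 50, 50, 55, 62, 64, 57, 62, 107, 178, 231, 241, 241, 240, 238, 226, 195]
side 0.016
[120, 119, 119, 119, 120, 121, 120, 117, 107, 88, 66, 58, 72, 95, 113, 117, 117, 117, 115, 117, 128, 147]
[101, 93, 82, 71, 61, 54, 53, 64, 82, 94, 88, 69, 59, 72, 97, 114, 120, 121, 120, 121, 132, 152]
side 0.019
[129, 129, 130, 134, 137, 138, 137, 131, 118, 97, 75, 68, 83, 108, 125, 129, 127, 126, 126, 128, 137, 151]
[114, 110, 104, 94, 82, 67, 59, 70, 91, 104, 97, 77, 68, 84, 109, 127, 131, 131, 130, 132, 141, 156]
side 0.0
[... 840 characters left out ...]
182, 153, 123, 95, 112, 132, 153, 165]
top 0.016
[248, 244, 237, 198, 148, 86, 48, 27, 47, 85, 142, 192, 231, 234, 213, 177, 129, 101, 109, 130, 155, 167]
[147, 183, 212, 204, 181, 132, 85, 43, 36, 49, 86, 141, 192, 212, 201, 169, 126, 101, 108, 130, 154, 166]
top 0.019
[249, 246, 235, 202, 147, 81, 47, 32, 46, 92, 148, 205, 233, 239, 212, 174, 119, 100, 99, 130, 153, 167]
[224, 235, 240, 231, 198, 148, 91, 50, 32, 49, 82, 140, 185, 219, 198, 166, 116, 99, 99, 129, 152, 166]
top 0.021
[249, 246, 231, 200, 141, 83, 48, 44, 58, 110, 163, 218, 236, 237, 211, 168, 112, 98, 101, 132, 152, 166]
[243, 246, 244, 238, 201, 153, 90, 55, 34, 59, 94, 146, 187, 215, 196, 160, 110, 97, 100, 130, 151, 166]
```

Both cameras show the plate held about 1.5 mm in with the block unmoved, so the bushing rests against it. I'm handing in.

```bash
python3 -c "
from rig import manip
print(manip.sign_off())"
```

```text
the job is handed in; nothing more can be done
None
```

I handed the job in at about 31 s. The light bushing stands released on the pan with the brass weight down; the heavy one was pressed to about 5 N, eased back to about 3 N before I let go, and stands upright holding the plate about 1.5 mm in. I weighed only the light one on the pan, identifying the heavy one by wrist force and elimination, and I did not recheck the pan in a picture after the lane work.

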